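# Dock the slide box and build the carrying stack

## Robot

A 6-joint arm with a two-finger parallel gripper is mounted at the origin on a cart in front of the work surface, level with it; the furniture and walls round the work are solid. World frame = base frame: x ahead of the robot, y to its left, z up, the work surface at z = 0. Lengths are in m, angles in rad, forces in N, time in s.
With the tool pointing down it reaches from about 0.35 to 0.775 m from the base axis. Payload 7.3 kg.
Tool frame: the origin (TCP) lies at the very end of the fingers, on their centre line; the grasp point (between the pads) lies 19 mm behind it; z points along the fingers, y is the direction in which the jaws open and shut (so a half turn about z gives the same grasp; the last joint's range is limited). The gripper opens to 92 mm and grips with 3 to 60 N. Pads are 19 mm wide; open, the fingers measure 130 mm over their backs; the gripper's body (75 mm by 190 mm) begins 47 mm behind the grasp point.
Start: joints at [1.084, 0.342, 1.524, -0, 1.275, -0.146], TCP at [0.175, 0.495, 0.227] pointing down, gripper open.
Joint ranges: [-2.53, 2.53], [-0.77, 2.02], [0.04, 2.7], [-1, 4.14], [0.28, 2.66], [-3.11, 3.11]. Speed limits (rad/s): [2.57, 2.57, 3.14, 3.14, 3.14, 3.14].

## Interface

Orientations are given as [roll, pitch, yaw] about the fixed x, y, z axes, in that order (R = Rz(yaw) Ry(pitch) Rx(roll)).
In Python, from cell import robot gives the robot as it stands.
- The arm moves only by the tool apply_moves, never from a script. Its argument "plan" is a list of rows, each an object of numbers: "tx", "ty", "tz": the shift along the tool's x, y, z in m; "yaw": the turn about the tool's z in rad; "grip": the opening, from -1 (shut) to 1 (fully open), so that 0 is half open. In form: [{"tx": .., "ty": .., "tz": .., "yaw": .., "grip": ..}, ...]. A call has 1 to 8 rows; each row is the pose to reach, as a shift and turn from the pose commanded when the call began, along the tool's axes at that moment; what a row does not reach only later rows make up. A row lasts 1/8 s, in which the tool goes at most 62.5 mm and 10.7 degrees, less where a joint would pass 70% of its speed; a pose out of reach is approached as far as the arm can. A call with a gripper value outside its range is refused whole. The fingers move at their own pace and stop on an object; "force" is the grip in N (left out, the last holds). Time passes only in rows, so rows that repeat a pose let the fingers close. It gives the time, the measured TCP pose, the force and the opening at its end, in the units of the state.
- robot.observe(): the state, without advancing time (a new reading comes with each control period).
- robot.read_camera(name): name is "scene" or "top" or "wrist"; returns (picture, depth): 400x640x3 uint8, red, green, blue; 400x640 float32, m along the optical axis (not along the pixel's ray), 0 where there is no reading.
- robot.get_calibration(name): a dict with "camera_matrix" (3x3 intrinsics, pixels), "k1" (the pictures are not rectified: a ray, as slopes to the right and down, at radius r is drawn at 1 + k1 r^2 times it, then the intrinsics apply), "R" (3x3) and "t" (3): a world point X has camera coordinates R X + t. Camera axes: x right, y down, z forward; pixel columns grow to the right and rows downward; lengths in m; the calibration is good to about 2 mm. A picture is of the moment at which its call begins: read the wrist's pose just before it. get_calibration takes no time and is no camera call; for the wrist camera it gives the pose at the moment of the call.
- robot.hand_in(): hands the job in, once; it reports no verdict.
Trained networks look in the newest picture that a camera, given by its name, has taken for a name from the list of things; names that differ only in an ending like _2 or _b are one class to them, and where a whole thing is asked for, a point or a joint stands for the part that bears it (a point fixed in the world has none). Each returns a list of dicts, best first, with "confidence" (0 to 1); they miss things now and then, are a little off and sometimes report something else, mostly with a low value. They report only what shows in the picture. A call takes as long as a camera call.
- robot.outline_of(label, camera): "region" (400x640 bool, what is visible of it) and "pixel" ([row, column] in pixels, amid what is visible of it).
- robot.tip_of(label, camera): "pixel" ([row, column] in pixels: a listed point, or the origin of a listed thing).
The state is a dict: "time": time; "qpos": joint angles; "qvel": joint speeds; "joint_efforts": joint torques, N m; "tool_pos": TCP position; "tool_rot": TCP orientation; "contact_force": force on the tool from outside, world axes, zero at the start; "torque": the same for the moment, N m; "opening": finger opening in m.
Only numpy, scipy, OpenCV 4.12 (cv2) and the standard library are available. Lean on these libraries where they do the work, as an engineer would, in place of code of your own. Each camera call takes 0.05 s, during which the arm holds its last target.

## Task

Make up the stack for the microscope, largest piece first: push the closed blue slide box along the worktop until it is snug and square against the front of the green-topped metal step, then slide the clear sample case level off the step onto the box, without lifting it, until it is completely off the step and lies flat and square on the box with nothing hanging over. Last, set the slotted steel rotor gently upright in the middle of the case and let go; the box must stay on the worktop against the step, and everything else stays where it is.

Things in the scene. Friction and masses are not known exactly. Their poses are not given: they have to be found in the camera images.
- step: Low fixed metal step, grey with a green-painted top, 125 (x) x 130 (y) x 37 mm high, standing on the worktop to the robot's left. Origin: centre of its underside. Its -x axis points out of its front face (62.5 mm from the origin), which looks toward the slide box and, roughly, to the robot's right; z is up. The top is flat, without rails.
- slide_box: Closed blue slide box, the largest piece, about 0.22 kg, loose on the worktop in front of the step. Lid fixed shut. Origin: centre of its underside. Solid from x = -41 to +44 mm (about 3 mm of latch sticks out beyond -41), y = -85 to +85, 34 mm high, flat top. Its +x long side faces the step, within about 0.2 rad; docked, its top is 3 mm lower than the step's.
- sample_case: Clear flat sample case, about 45 g, loose, lying flat on top of the step (underside at 37 mm). Lid fixed shut. Origin: centre of its underside, which reaches from x = -37 to +40 mm and y = -38 to +38; 14.5 mm high with a flat top. Its -x side faces the front of the step within about 0.15 rad.
- rotor_center (a point): Centre (half-way up, on the axis) of the slotted steel rotor, a turned sample with a round body 43 mm across, a 48 mm flange at its foot and four slots in its top, 37 mm high, about 0.26 kg, standing upright on the worktop to the robot's right. It has changed places with the gear and the bushing at random. Grasp it across the body, half-way up or higher.
- gear: Small pale metal spur gear, 33 mm across, 16 mm high: leave alone. Origin: centre of its underside.
- bushing: Bronze flanged bushing, 32 mm across, 24 mm high: leave alone. Origin: centre of its underside.
- tape_roll: Roll of masking tape, 66 mm across, 19 mm high, lying beyond the step as the robot sees it: leave alone. Origin: centre of its underside.
- objective: Dark spare microscope objective, 51 mm across, 52 mm high, standing at the back right: leave alone. Origin: centre of its underside.
- rotor: The same steel rotor; origin: centre of its underside.

How it is judged:
On the way, in this order (a step that is already met when the one before it is completed fails the run):
1. the slide box is against the step's front face, square to it (x of slide_box in the frame of step above -0.1125 m and angle between the x axis of slide_box and the x axis of step, either way round below 0.08 rad and angle between slide_box's own z axis and vertical below 0.03 rad and height (world z) of slide_box below 0.006 m), for 0.2 s.
2. the sample case lies flat on the slide box, off the step (all of step 1 and x of sample_case in the frame of slide_box between -0.009 and 0.006 m and y of sample_case in the frame of slide_box between -0.049 and 0.049 m and angle between the x axis of sample_case and the x axis of slide_box, either way round below 0.1 rad and angle between sample_case's own z axis and vertical below 0.03 rad and z of sample_case in the frame of slide_box between 0.032 and 0.0352 m), for 0.2 s.
3. the rotor stands on the middle of the case (all of step 2 and horizontal distance between rotor_center and sample_case below 0.018 m and angle between rotor_center's own z axis and vertical below 0.06 rad and z of rotor_center in the frame of sample_case between 0.029 and 0.036 m), for 0.2 s.
At the end, for the whole second after the job is handed in: Box on the worktop within 6 mm of the step's front, square to 0.08 rad; case flat on the box, off the step, overhanging by at most about 5 mm, square to 0.1 rad; rotor upright on the case within 18 mm of its origin; all released and at rest, nothing else moved over 30 mm (all of step 3 and linear speed of each of slide_box, sample_case, rotor below 0.01 m/s); the robot touches nothing.
It fails at once if the slide box was lifted off the worktop (more than 12 mm) (height (world z) of slide_box above 0.012 m).
It fails at once if the sample case was lifted (more than 15 mm above the step's top) or tipped by more than 0.2 rad (height (world z) of sample_case above 0.052 m or angle between sample_case's own z axis and vertical above 0.2 rad).
It fails at once if the rotor was dropped or pressed hard on the case (over 40 N) (contact force between rotor and sample_case above 40 N).
It fails at once if another thing was moved by more than 30 mm (distance of any of gear, bushing, tape_roll, objective from where it was at the start of the episode above 0.03 m).
It also fails if it takes over 61 s, if anything falls off the work surface, if the arm or the gripper's body presses on something with over 40 N, if the wrist force passes 120 N, or if a joint passes its speed limit or range.

## Working session

There is one attempt and no reset: what is moved stays moved. The work goes in short steps, Python scripts to look and compute and a tool call to move; the robot and the scene stay as the last step left them, time stands still between calls to the robot, and variables do not carry over. Pictures are saved under pics/ and viewed, and the job is handed in when it is done.

Besides the shell and the picture viewer there is one more tool, called as name(argument=value, ...), one argument or row to a line, values as JSON. apply_moves: Moves the arm, as the interface text tells. Its arguments: {"type":"object","properties":{"plan":{"type":"array","items":{"type":"object","properties":{"tx":{"type":"number"},"ty":{"type":"number"},"tz":{"type":"number"},"yaw":{"type":"number"},"grip":{"type":"number"}}}},"force":{"type":"number"}},"required":["plan"]}

```bash
ls; mkdir -p pics; cat > h.py <<'E'
from cell import robot
import numpy as np, cv2
from scipy.spatial.transform import Rotation as Ro
def cal(n):
    c=robot.get_calibration(n); return np.array(c["camera_matrix"]),c["k1"],np.array(c["R"]),np.array(c["t"])
def undist(n,px,c=None):
    K,k1,R,t=c or cal(n)
    px=np.asarray(px,float).reshape(-1,1,2)  # (col,row)
    return cv2.undistortPoints(px,K,np.array([k1,0,0,0,0.])).reshape(-1,2)
def on_plane(n,px,z,c=None):
    K,k1,R,t=c or cal(n)
    s=undist(n,px,(K,k1,R,t)); d=np.c_[s,np.ones(len(s))]@R; o=-R.T@t
    return o+d*((z-o[2])/d[:,2])[:,None]
def cloud(n,dep,c=None):
    K,k1,R,t=c or cal(n)
    v,u=np.nonzero(dep>0); s=undist(n,np.c_[u,v],(K,k1,R,t)); z=dep[v,u]
    X=(np.c_[s*z[:,None],z]-t)@R
    out=np.full(dep.shape+(3,),np.nan); out[v,u]=X; return out
def proj(n,X,c=None):
    K,k1,R,t=c or cal(n); 
    return cv2.projectPoints(np.asarray(X,float).reshape(-1,1,3),cv2.Rodrigues(R)[0],t,K,np.array([k1,0,0,0,0.]))[0].reshape(-1,2)
def save(name,im): cv2.imwrite('pics/'+name,im[...,::-1])
E
python3 - <<'E'
from h import *
s=robot.observe(); print({k:np.round(v,3) for k,v in s.items()})
D={}
for n in ['scene','top','wrist']:
    p,d=robot.read_camera(n); save(n+'0.png',p); np.save(n+'0.npy',d); cv2.imwrite(n+'0.png',p[...,::-1])
    c=cal(n); print(n,c[0].round(1).tolist(),c[1],(-c[2].T@c[3]).round(3),c[2].round(2).tolist())
E
```

```text
pics
{'time': np.float64(0.0), 'qpos': array([ 1.084,  0.343,  1.525, -0.   ,  1.275, -0.146]), 'qvel': array([ 0.   , -0.001, -0.   , -0.001, -0.   ,  0.   ]), 'joint_efforts': array([ 1.0000e-03, -4.3124e+01, -2.4422e+01,  7.2000e-02,  5.6000e-02,
       -0.0000e+00]), 'tool_pos': array([0.175, 0.494, 0.226]), 'tool_rot': array([-3.14 , -0.   ,  2.801]), 'contact_force': array([ 0.858, -0.984, -0.477]), 'torque': array([-0.049,  0.002,  0.074]), 'opening': np.float64(0.092)}
scene [[429.7, 0.0, 319.6], [0.0, 429.7, 205.0], [0.0, 0.0, 1.0]] 0.0352868675463273 [-0.008 -0.817  0.481] [[0.78, -0.63, -0.02], [-0.25, -0.29, -0.92], [0.57, 0.72, -0.39]]
top [[400.4, 0.0, 315.7], [0.0, 400.4, 202.9], [0.0, 0.0, 1.0]] -0.0018153235381833295 [ 0.538 -0.047  1.01 ] [[-0.01, -1.0, 0.01], [-1.0, 0.01, -0.04], [0.04, -0.01, -1.0]]
wrist [[344.6, 0.0, 323.5], [0.0, 344.6, 204.1], [0.0, 0.0, 1.0]] -0.006533618000489164 [0.106 0.519 0.384] [[0.33, 0.94, -0.0], [0.91, -0.32, 0.27], [0.26, -0.09, -0.96]]
```

View pics/top0.png

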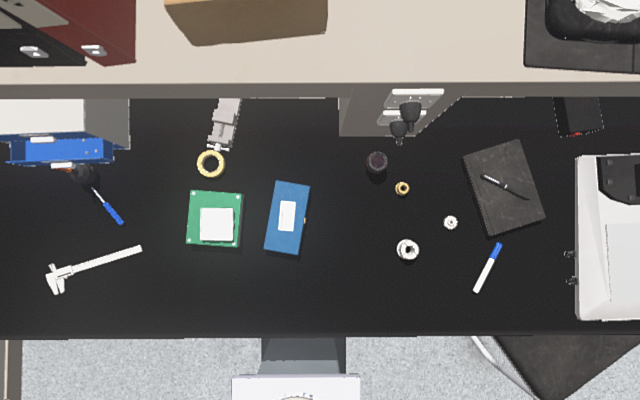

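View pics/scene0.png

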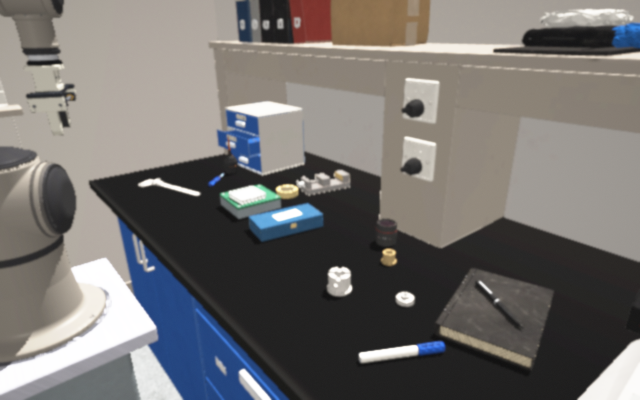

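View pics/wrist0.png

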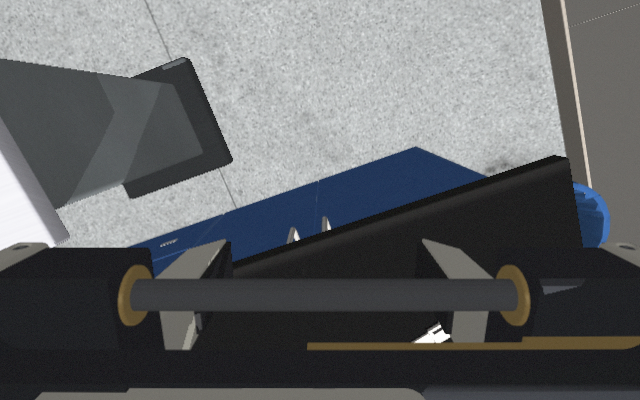

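The top picture shows the green step at about (row 218, col 214) with the clear case on it and the blue box at (217, 287). The rotor is at (248, 407), the bushing at (188, 402), the gear at (222, 450) and the objective at (161, 376). Next I measure the poses.

```bash
cat > m.py <<'E'
from h import *
def fit(n,region,z,c=None):
    """outline -> min-area rect on plane z"""
    cs,_=cv2.findContours(region.astype(np.uint8),cv2.RETR_EXTERNAL,cv2.CHAIN_APPROX_NONE)
    k=max(cs,key=cv2.contourArea).reshape(-1,2)
    P=on_plane(n,k,z,c)[:,:2]
    (cx,cy),(w,h),a=cv2.minAreaRect((P*1000).astype(np.float32))
    return np.round([cx,cy,w,h,a],1)
E
python3 - <<'E'
from m import *
n='top'; p,d=robot.read_camera(n); C=cloud(n,d)
ov=p.copy()
for l,z in [('step',.037),('slide_box',.034),('sample_case',.0515),('rotor',.037),('gear',.016),('bushing',.024),('tape_roll',.019),('objective',.052)]:
    for r in robot.outline_of(l,n)[:2]:
        m=r['region']; q=C[m]; q=q[~np.isnan(q[:,0])]
        print(l,round(r['confidence'],2),r['pixel'],m.sum(),'rect',fit(n,m,z),'med',np.median(q,0).round(4),'z90',np.percentile(q[:,2],[10,50,90]).round(4))
        if r['confidence']>.5: ov[m]=(ov[m]*.5+np.array([255,0,255])*.5).astype(np.uint8)
    for r in robot.tip_of(l,n)[:1]: print('  tip',r['pixel'],round(r['confidence'],2),on_plane(n,r['pixel'][::-1],{'sample_case':.037}.get(l,0)).round(4))
save('ov.png',cv2.resize(ov[130:280,150:490],None,fx=2.3,fy=2.3,interpolation=2))
cv2.imwrite('pics/crop.png',cv2.resize(p[170:270,170:330],None,fx=5,fy=5,interpolation=2)[...,::-1])
print(robot.observe()['time'])
E
```

```text
step 0.71 [203.4, 214.0] 1956 rect [546.3 192.  135.7 132.2  84.9] med [0.5618 0.1977 0.0368] z90 [0.0328 0.0368 0.0394]
  tip [215.9, 219.6] 0.59 [[0.5524 0.1881 0.    ]]
slide_box 0.92 [217.3, 286.0] 2419 rect [549.   17.3  87.3 169.8  79.7] med [0.548  0.0184 0.0343] z90 [0.032  0.0343 0.0365]
  tip [218.7, 286.3] 0.56 [[0.5439 0.0203 0.    ]]
sample_case 0.94 [222.5, 214.4] 1087 rect [533.6 184.8  81.5  73.9  89.5] med [0.5346 0.1849 0.0513] z90 [0.0487 0.0513 0.0537]
  tip [225.8, 217.1] 0.71 [[0.5279 0.1855 0.037 ]]
rotor 0.57 [250.8, 403.1] 293 rect [ 468.4 -273.7   49.4   44.8   44.1] med [ 0.4677 -0.276   0.0332] z90 [0.0043 0.0332 0.0389]
  tip [250.0, 406.6] 0.7 [[ 0.4626 -0.2819  0.    ]]
gear 0.67 [222.5, 448.1] 144 rect [ 533.4 -385.1   29.7   33.7   44. ] med [ 0.5322 -0.3866  0.0103] z90 [0.0017 0.0103 0.0154]
gear 0.52 [204.1, 212.3] 1754 rect [547.7 197.6 133.  132.4  84.9] med [0.5715 0.2001 0.0368] z90 [0.034  0.0368 0.0391]
  tip [221.2, 450.5] 0.71 [[ 0.534  -0.3943  0.    ]]
bushing 0.56 [190.3, 398.3] 110 rect [ 618.4 -266.5   27.9   31.7   44.3] med [ 0.6189 -0.2671  0.0218] z90 [0.0026 0.0218 0.0251]
  tip [187.7, 397.5] 0.44 [[ 0.6199 -0.2617  0.    ]]
tape_roll 0.59 [167.0, 217.2] 415 rect [683.8 206.5  67.2  65.   89.6] med [0.684  0.2075 0.0181] z90 [0.0046 0.0181 0.0205]
  tip [165.8, 213.5] 0.75 [[0.6793 0.2038 0.    ]]
objective 0.77 [162.2, 374.3] 383 rect [ 679.5 -198.8   50.7   51.    89.2] med [ 0.6788 -0.2001  0.0493] z90 [0.029  0.0493 0.0523]
  tip [165.0, 373.7] 0.75 [[ 0.6782 -0.2022  0.    ]]
1.0
```

View pics/ov.png

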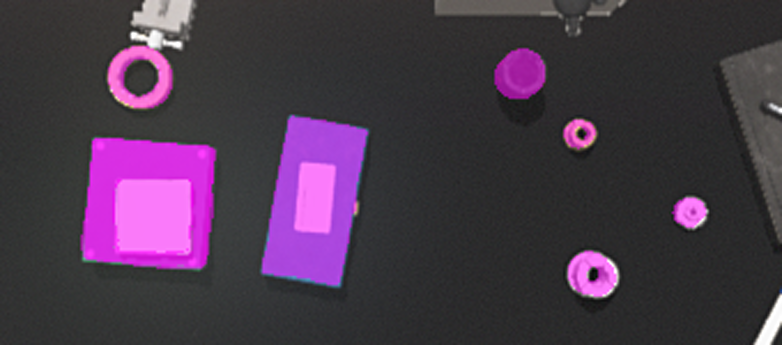

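View pics/crop.png

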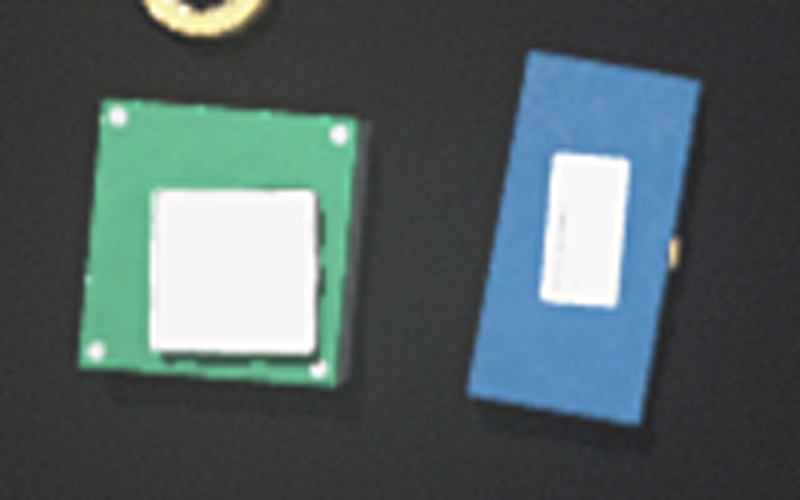

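The outlines match the picture. The step's outline includes part of its front face, so I refine by colour and depth before moving.

```bash
python3 - <<'E'
from m import *
p=cv2.imread('top0.png')[...,::-1].copy(); d=np.load('top0.npy'); c=cal('top')
r0,r1,c0,c1=165,275,170,330
f=6
im=cv2.resize(p[r0:r1,c0:c1],None,fx=f,fy=f,interpolation=cv2.INTER_CUBIC).astype(int)
R,G,B=im[...,0],im[...,1],im[...,2]
def rect(mask,z,nm):
    mask=cv2.morphologyEx(mask.astype(np.uint8),cv2.MORPH_OPEN,np.ones((9,9)))
    cs,_=cv2.findContours(mask,cv2.RETR_EXTERNAL,cv2.CHAIN_APPROX_NONE)
    k=cv2.convexHull(max(cs,key=cv2.contourArea)).reshape(-1,2)
    px=(k+.5)/f-.5+[c0,r0]
    P=on_plane('top',px,z,c)[:,:2]*1000
    # robust: sides via minAreaRect
    (cx,cy),(w,h),a=cv2.minAreaRect(P.astype(np.float32)); print(nm,np.round([cx,cy,w,h,a],1))
    return 
case=(R>150)&(G>150)&(B>150)
green=(G-R>25)&(G-B>5)&(G>100)
blue=(B-R>40)
near=np.zeros_like(green); near[:, :int((262-c0-10)*f)]=1
rect((green|case)&near.astype(bool),.037,'step')
rect(case&near.astype(bool),.0515,'case')
b=blue.copy(); rect((blue|case)&~near.astype(bool),.034,'box')
E
```

```text
step [547.  194.5 127.2 132.3  85. ]
case [533.1 184.1  80.5  78.7  89.5]
box [547.8  17.7  87.1 172.3  79.5]
```

apply_moves(
  plan=[
    {"tx": -0.05,"ty": -0.037,"yaw": 0.17,"grip": 1},
    {"tx": -0.1,"ty": -0.075,"yaw": 0.35,"grip": 1},
    {"tx": -0.15,"ty": -0.113,"yaw": 0.53,"grip": 1},
    {"tx": -0.2,"ty": -0.15,"yaw": 0.7,"grip": 1},
    {"tx": -0.25,"ty": -0.19,"yaw": 0.88,"grip": 1},
    {"tx": -0.3,"ty": -0.226,"yaw": 1.05,"grip": 1},
    {"tx": -0.35,"ty": -0.264,"yaw": 1.2,"grip": 1},
    {"tx": -0.4,"ty": -0.3,"yaw": 1.317,"grip": 1},
  ],
)

```text
schema error: expected keys tx, ty, tz, yaw, grip
```

```bash
cat > go.py <<'E'
import sys
from h import *
# usage: go.py x y z yaw  (world) -> shift in tool axes
x,y,z,yaw=map(float,sys.argv[1:5])
s=robot.observe(); p=np.array(s['tool_pos']); R=Ro.from_euler('xyz',s['tool_rot']).as_matrix()
print('t',round(float(s['time']),2),'pos',p.round(4),'rot',np.round(s['tool_rot'],3),'F',np.round(s['contact_force'],1),'op',round(float(s['opening']),4))
d=R.T@(np.array([x,y,z])-p); print('shift',d.round(4),'yaw',round(-(yaw-s['tool_rot'][2]),3))
E
python3 go.py 0.542 -0.066 0.226 1.484
```

```text
t 1.0 pos [0.1755 0.4948 0.2268] rot [ 3.141 -0.     2.801] F [ 0.2 -0.7 -0.5] op 0.0919
shift [-0.5329 -0.4061  0.0007] yaw 1.317
```

All the keys are required, so I send the same move again with tz included.

apply_moves(
  plan=[
    {"tx": -0.05,"ty": -0.037,"tz": 0,"yaw": 0.17,"grip": 1},
    {"tx": -0.1,"ty": -0.075,"tz": 0,"yaw": 0.35,"grip": 1},
    {"tx": -0.15,"ty": -0.113,"tz": 0,"yaw": 0.53,"grip": 1},
    {"tx": -0.2,"ty": -0.15,"tz": 0,"yaw": 0.7,"grip": 1},
    {"tx": -0.25,"ty": -0.19,"tz": 0,"yaw": 0.88,"grip": 1},
    {"tx": -0.3,"ty": -0.226,"tz": 0,"yaw": 1.05,"grip": 1},
    {"tx": -0.35,"ty": -0.264,"tz": 0,"yaw": 1.2,"grip": 1},
    {"tx": -0.4,"ty": -0.3,"tz": 0,"yaw": 1.317,"grip": 1},
  ],
)

```text
time: 2.0
tool_pos: [0.4529, 0.0768, 0.227]
tool_rot: [3.141, -0.0, 1.479]
contact_force: [0.7, 1.1, -0.3]
opening: 0.092
```

```bash
python3 go.py 0.542 -0.066 0.226 1.484
```

```text
t 2.0 pos [0.4529 0.0768 0.227 ] rot [ 3.141 -0.     1.479] F [ 0.7  1.1 -0.3] op 0.092
shift [-0.134   0.1017  0.0011] yaw -0.005
```

apply_moves(
  plan=[
    {"tx": -0.045,"ty": 0.034,"tz": 0,"yaw": -0.005,"grip": 1},
    {"tx": -0.09,"ty": 0.068,"tz": 0,"yaw": -0.005,"grip": 1},
    {"tx": -0.134,"ty": 0.102,"tz": 0.04,"yaw": -0.005,"grip": 1},
    {"tx": -0.134,"ty": 0.102,"tz": 0.1,"yaw": -0.005,"grip": 1},
    {"tx": -0.134,"ty": 0.102,"tz": 0.15,"yaw": -0.005,"grip": 1},
    {"tx": -0.134,"ty": 0.102,"tz": 0.19,"yaw": -0.005,"grip": 1},
    {"tx": -0.134,"ty": 0.102,"tz": 0.213,"yaw": -0.005,"grip": 1},
    {"tx": -0.134,"ty": 0.102,"tz": 0.213,"yaw": -0.005,"grip": 1},
  ],
)

```text
time: 3.0
tool_pos: [0.5407, -0.0634, 0.0121]
tool_rot: [-3.138, -0.001, 1.489]
contact_force: [-0.5, 0.5, 0.4]
opening: 0.0917
```

```bash
python3 go.py 0.551 0.035 0.013 1.484
```

```text
t 3.0 pos [ 0.5407 -0.0634  0.0121] rot [-3.138e+00 -1.000e-03  1.489e+00] F [-0.5  0.5  0.4] op 0.0917
shift [ 0.0989  0.0022 -0.0008] yaw 0.005
```

apply_moves(
  plan=[
    {"tx": 0.012,"ty": 0.0,"tz": -0.001,"yaw": 0.005,"grip": 1},
    {"tx": 0.022,"ty": 0.0,"tz": -0.001,"yaw": 0.005,"grip": 1},
    {"tx": 0.03,"ty": 0.0,"tz": -0.001,"yaw": 0.005,"grip": 1},
    {"tx": 0.038,"ty": 0.001,"tz": -0.001,"yaw": 0.005,"grip": 1},
    {"tx": 0.047,"ty": 0.001,"tz": -0.001,"yaw": 0.005,"grip": 1},
    {"tx": 0.056,"ty": 0.001,"tz": -0.001,"yaw": 0.005,"grip": 1},
    {"tx": 0.065,"ty": 0.002,"tz": -0.001,"yaw": 0.005,"grip": 1},
    {"tx": 0.074,"ty": 0.002,"tz": -0.001,"yaw": 0.005,"grip": 1},
  ],
)

```text
time: 4.0
tool_pos: [0.5501, 0.0105, 0.0146]
tool_rot: [-3.142, -0.0, 1.484]
contact_force: [-0.4, -1.7, 1.5]
opening: 0.092
```

```bash
python3 go.py 0.551 0.035 0.013 1.484; python3 - <<'E'
from m import *
p,d=robot.read_camera('top'); save('top1.png',cv2.resize(p[150:280,160:340],None,fx=4,fy=4,interpolation=2))
p,d=robot.read_camera('scene'); save('scene1.png',cv2.resize(p[130:280,180:380],None,fx=4,fy=4,interpolation=2))
E
```

```text
t 4.0 pos [0.5501 0.0105 0.0146] rot [-3.142 -0.     1.484] F [-0.4 -1.7  1.5] op 0.092
shift [ 0.0245 -0.0012  0.0016] yaw -0.0
```

View pics/top1.png

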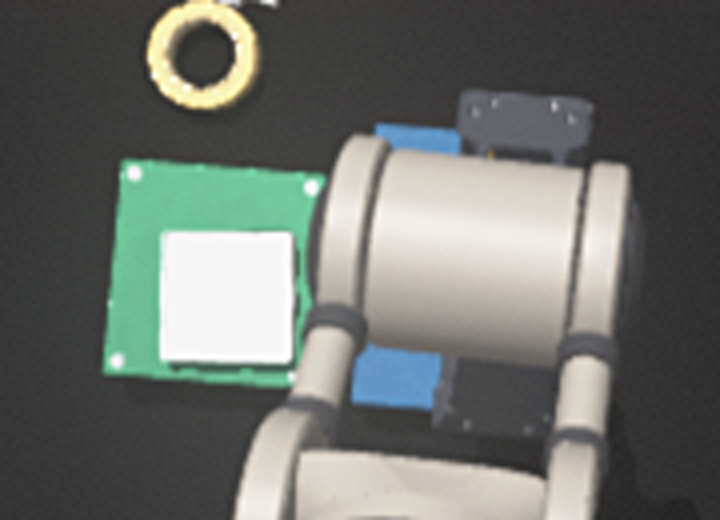

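View pics/scene1.png

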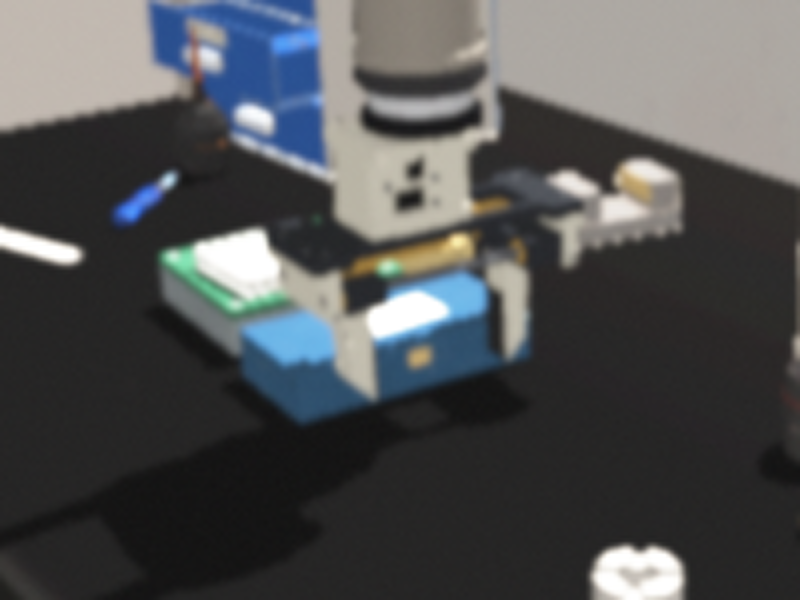

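The box is square across both fingers, with about 20 mm of gap to the step left. I push on slowly.

apply_moves(
  plan=[
    {"tx": 0.004,"ty": 0.0,"tz": 0,"yaw": 0,"grip": 1},
    {"tx": 0.008,"ty": 0.0,"tz": 0,"yaw": 0,"grip": 1},
    {"tx": 0.011,"ty": 0.0,"tz": 0,"yaw": 0,"grip": 1},
    {"tx": 0.014,"ty": 0.0,"tz": 0,"yaw": 0,"grip": 1},
    {"tx": 0.016,"ty": 0.0,"tz": 0,"yaw": 0,"grip": 1},
    {"tx": 0.018,"ty": 0.0,"tz": 0,"yaw": 0,"grip": 1},
    {"tx": 0.019,"ty": 0.0,"tz": 0,"yaw": 0,"grip": 1},
    {"tx": 0.02,"ty": 0.0,"tz": 0,"yaw": 0,"grip": 1},
  ],
)

```text
time: 5.1
tool_pos: [0.5518, 0.0299, 0.0147]
tool_rot: [3.142, -0.0, 1.484]
contact_force: [-1.2, -0.3, -1.4]
opening: 0.0921
```

apply_moves(
  plan=[
    {"tx": 0.001,"ty": 0.0,"tz": 0,"yaw": 0,"grip": 1},
    {"tx": 0.002,"ty": 0.0,"tz": 0,"yaw": 0,"grip": 1},
  ],
)

```text
time: 5.35
tool_pos: [0.552, 0.0319, 0.0147]
tool_rot: [3.142, -0.0, 1.484]
contact_force: [0.2, -0.5, 0.3]
opening: 0.0918
```

apply_moves(
  plan=[
    {"tx": 0.001,"ty": 0.0,"tz": 0,"yaw": 0,"grip": 1},
    {"tx": 0.0015,"ty": 0.0,"tz": 0,"yaw": 0,"grip": 1},
  ],
)

```text
time: 5.6
tool_pos: [0.5521, 0.0334, 0.0147]
tool_rot: [3.142, -0.0, 1.484]
contact_force: [1.6, -0.9, -1.0]
opening: 0.0918
```

apply_moves(
  plan=[
    {"tx": 0.001,"ty": 0.0,"tz": 0,"yaw": 0,"grip": 1},
    {"tx": 0.002,"ty": 0.0,"tz": 0,"yaw": 0,"grip": 1},
  ],
)

```text
time: 5.85
tool_pos: [0.5522, 0.0354, 0.0147]
tool_rot: [3.142, -0.0, 1.484]
contact_force: [0.1, -0.6, -0.8]
opening: 0.092
```

apply_moves(
  plan=[
    {"tx": 0.001,"ty": 0.0,"tz": 0,"yaw": 0,"grip": 1},
    {"tx": 0.002,"ty": 0.0,"tz": 0,"yaw": 0,"grip": 1},
  ],
)

```text
time: 6.1
tool_pos: [0.5524, 0.0365, 0.0147]
tool_rot: [3.141, 0.001, 1.485]
contact_force: [-0.6, -8.5, -0.3]
opening: 0.0919
```

apply_moves(
  plan=[
    {"tx": 0.001,"ty": 0.0,"tz": 0,"yaw": 0,"grip": 1},
    {"tx": 0.002,"ty": 0.0,"tz": 0,"yaw": 0,"grip": 1},
  ],
)

```text
time: 6.35
tool_pos: [0.5524, 0.0366, 0.0148]
tool_rot: [-3.141, 0.004, 1.485]
contact_force: [-2.9, -18.7, 0.7]
opening: 0.0918
```

The force rose to 19 N with no further travel, so the box is docked. I back off and rise over toward the case.

apply_moves(
  plan=[
    {"tx": 0.0,"ty": 0.0,"tz": 0,"yaw": 0,"grip": 1},
    {"tx": -0.004,"ty": 0.0,"tz": 0,"yaw": 0,"grip": 1},
    {"tx": -0.015,"ty": 0.0,"tz": 0,"yaw": 0,"grip": 1},
    {"tx": -0.025,"ty": 0.0,"tz": -0.02,"yaw": 0,"grip": 1},
    {"tx": -0.025,"ty": 0.0,"tz": -0.07,"yaw": 0,"grip": 1},
    {"tx": -0.025,"ty": 0.0,"tz": -0.12,"yaw": 0,"grip": 1},
    {"tx": -0.06,"ty": 0.0,"tz": -0.16,"yaw": 0,"grip": 1},
    {"tx": -0.1,"ty": 0.0,"tz": -0.18,"yaw": 0,"grip": 1},
  ],
)

```text
time: 7.35
tool_pos: [0.5446, -0.0609, 0.1974]
tool_rot: [3.137, 0.0, 1.486]
contact_force: [0.4, -0.2, -0.1]
opening: 0.0918
```

```bash
cat > meas.py <<'E'
from m import *
def segs(tag,cx=None):
    p,d=robot.read_camera('top'); c=cal('top'); save('top_%s.png'%tag,cv2.resize(p[150:280,160:340],None,fx=4,fy=4,interpolation=2))
    r0,r1,c0,c1=165,275,170,330; f=6
    im=cv2.resize(p[r0:r1,c0:c1],None,fx=f,fy=f,interpolation=cv2.INTER_CUBIC).astype(int)
    R,G,B=im[...,0],im[...,1],im[...,2]
    white=(R>150)&(G>150)&(B>150); green=(G-R>25)&(G-B>5)&(G>100); blue=(B-R>40)
    for nm,mk,z in [('green',green,.037),('blue',blue,.034),('white',white,.05)]:
        mk=cv2.morphologyEx(mk.astype(np.uint8),cv2.MORPH_OPEN,np.ones((9,9)))
        cs,_=cv2.findContours(mk,cv2.RETR_EXTERNAL,cv2.CHAIN_APPROX_NONE)
        for k in cs:
            if cv2.contourArea(k)<3000: continue
            P=on_plane('top',(k.reshape(-1,2)+.5)/f-.5+[c0,r0],z,c)[:,:2]*1000
            (x,y),(w,h),a=cv2.minAreaRect(P.astype(np.float32)); print(nm,np.round([x,y,w,h,a],1))
E
python3 -c "
from meas import *
segs('2')
print(robot.observe()['tool_pos'],robot.observe()['time'])"
```

```text
green [547.1 194.9 126.7 133.   85. ]
blue [548.7 195.6 122.6 126.2  85.3]
blue [551.9  91.2  84.4 172.6  84.1]
white [441.8  62.   34.1  71.6  74.2]
white [533.  184.5  81.3  79.3  89.1]
white [554.7  86.8  37.6  72.9  89.9]
white [571.  -48.7 106.3 132.9  77.2]
white [590.3  25.   32.5 144.7  73.8]
white [661.7 200.5  61.7  27.4  89.6]
[ 0.54513725 -0.06591124  0.19923269] 7.4
```

View pics/top_2.png

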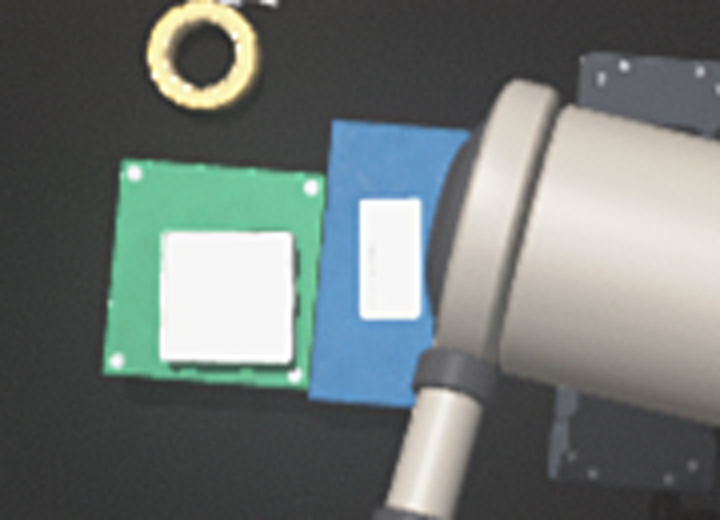

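The box sits flush along the step's front edge (col ~320, rows 170–400 in the crop). The case is still on the step, centred at (227, 295). Now I go over the case.

```bash
python3 go.py 0.533 0.184 0.10 1.558
```

```text
t 7.4 pos [ 0.5451 -0.0659  0.1992] rot [3.135 0.004 1.483] F [ 0.6 -4.4  2.6] op 0.0917
shift [ 0.2482 -0.0348  0.0981] yaw -0.075
```

apply_moves(
  plan=[
    {"tx": 0.05,"ty": -0.007,"tz": 0,"yaw": -0.03,"grip": 1},
    {"tx": 0.1,"ty": -0.014,"tz": 0,"yaw": -0.075,"grip": 1},
    {"tx": 0.15,"ty": -0.021,"tz": 0.0,"yaw": -0.075,"grip": 1},
    {"tx": 0.2,"ty": -0.028,"tz": 0.03,"yaw": -0.075,"grip": 1},
    {"tx": 0.235,"ty": -0.033,"tz": 0.06,"yaw": -0.075,"grip": 1},
    {"tx": 0.248,"ty": -0.034,"tz": 0.09,"yaw": -0.075,"grip": 1},
    {"tx": 0.248,"ty": -0.034,"tz": 0.1,"yaw": -0.075,"grip": 1},
    {"tx": 0.248,"ty": -0.034,"tz": 0.1,"yaw": -0.075,"grip": 1},
  ],
)

```text
time: 8.4
tool_pos: [0.5315, 0.1891, 0.0945]
tool_rot: [-3.141, 0.0, 1.558]
contact_force: [0.7, -0.2, 1.0]
opening: 0.0917
```

```bash
python3 go.py 0.533 0.184 0.0405 1.558; python3 - <<'E'
from m import *
p,d=robot.read_camera('wrist'); save('w2.png',p)
p,d=robot.read_camera('scene'); save('scene2.png',cv2.resize(p[100:280,160:360],None,fx=3.3,fy=3.3,interpolation=2))
E
```

```text
t 8.4 pos [0.5315 0.1891 0.0945] rot [-3.141  0.     1.558] F [ 0.7 -0.2  1. ] op 0.0917
shift [-0.005   0.0016  0.054 ] yaw 0.0
```

View pics/w2.png

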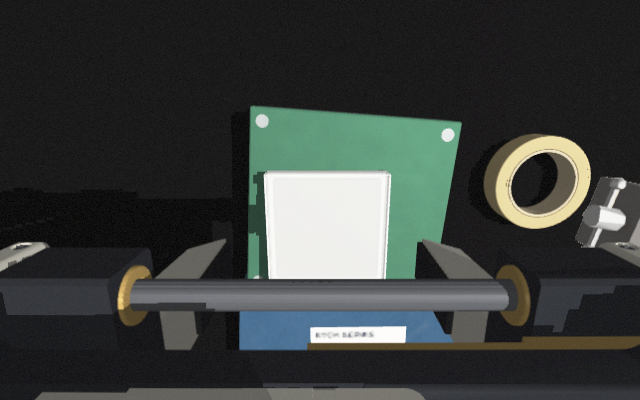

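View pics/scene2.png

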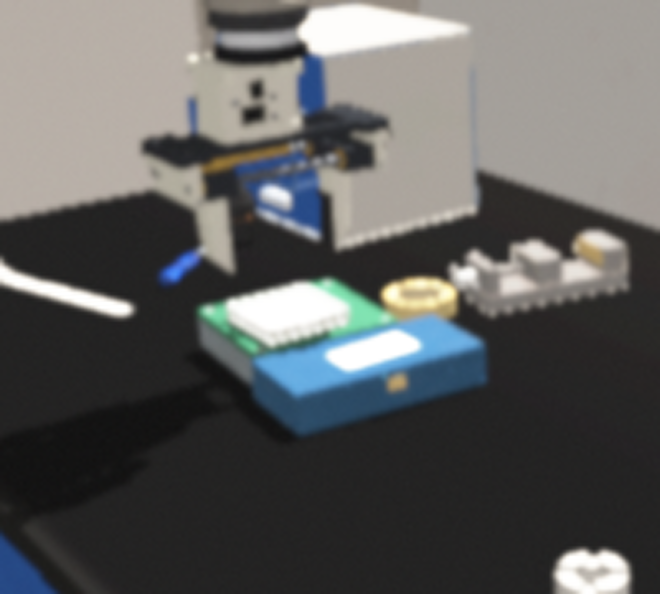

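The jaws are centred on the case (cols 265–388, jaw gap centred near 323) and parallel to its sides. I lower and grip lightly.

apply_moves(
  force=8,
  plan=[
    {"tx": -0.005,"ty": 0.001,"tz": 0.02,"yaw": 0,"grip": 1},
    {"tx": -0.005,"ty": 0.001,"tz": 0.035,"yaw": 0,"grip": 1},
    {"tx": -0.005,"ty": 0.001,"tz": 0.045,"yaw": 0,"grip": 1},
    {"tx": -0.005,"ty": 0.001,"tz": 0.05,"yaw": 0,"grip": 1},
    {"tx": -0.005,"ty": 0.001,"tz": 0.05,"yaw": 0,"grip": 1},
  ],
)

```text
time: 9.12
tool_pos: [0.5325, 0.1848, 0.0446]
tool_rot: [-3.141, -0.0, 1.559]
contact_force: [0.1, 0.5, -0.2]
opening: 0.0918
```

```bash
python3 go.py 0.533 0.184 0.0405 1.558
```

```text
t 9.12 pos [0.5325 0.1848 0.0446] rot [-3.141 -0.     1.559] F [ 0.1  0.5 -0.2] op 0.0918
shift [-0.0008  0.0005  0.0041] yaw 0.001
```

apply_moves(
  force=8,
  plan=[
    {"tx": 0,"ty": 0,"tz": 0.0035,"yaw": 0,"grip": 1},
    {"tx": 0,"ty": 0,"tz": 0.0035,"yaw": 0,"grip": 0.8},
    {"tx": 0,"ty": 0,"tz": 0.0035,"yaw": 0,"grip": 0.7},
    {"tx": 0,"ty": 0,"tz": 0.0035,"yaw": 0,"grip": 0.64},
    {"tx": 0,"ty": 0,"tz": 0.0035,"yaw": 0,"grip": 0.6},
    {"tx": 0,"ty": 0,"tz": 0.0035,"yaw": 0,"grip": 0.6},
    {"tx": 0,"ty": 0,"tz": 0.0035,"yaw": 0,"grip": 0.6},
  ],
)

```text
time: 10.0
tool_pos: [0.5327, 0.1848, 0.0414]
tool_rot: [3.141, -0.0, 1.559]
contact_force: [0.4, 0.3, 2.0]
opening: 0.0766
```

```bash
python3 go.py 0.533 0.184 0.0405 1.558;python3 - <<'E'
from m import *
p,d=robot.read_camera('wrist'); save('w3.png',p)
E
```

```text
t 10.0 pos [0.5327 0.1848 0.0414] rot [ 3.141 -0.     1.559] F [0.4 0.3 2. ] op 0.0766
shift [-0.0008  0.0003  0.0009] yaw 0.001
```

View pics/w3.png

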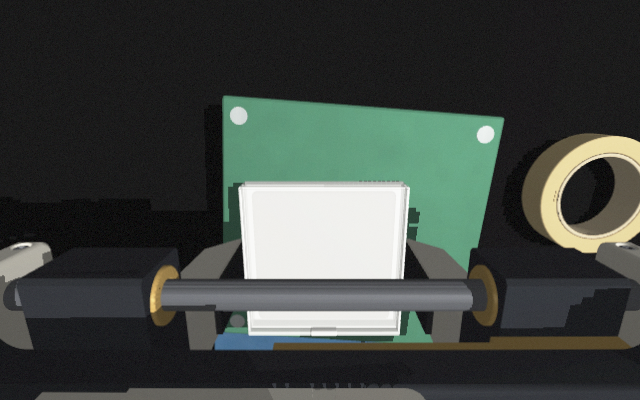

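Gripped at 76.6 mm, matching the case width. I drag it level off the step and square it to the step on the way.

apply_moves(
  force=8,
  plan=[
    {"tx": -0.007,"ty": 0,"tz": 0,"yaw": 0,"grip": 0.6},
    {"tx": -0.019,"ty": 0,"tz": 0,"yaw": 0.02,"grip": 0.6},
    {"tx": -0.032,"ty": 0,"tz": 0,"yaw": 0.04,"grip": 0.6},
    {"tx": -0.045,"ty": 0,"tz": 0,"yaw": 0.06,"grip": 0.6},
    {"tx": -0.058,"ty": 0,"tz": 0,"yaw": 0.075,"grip": 0.6},
    {"tx": -0.07,"ty": 0,"tz": 0,"yaw": 0.075,"grip": 0.6},
    {"tx": -0.08,"ty": 0.001,"tz": 0,"yaw": 0.075,"grip": 0.6},
    {"tx": -0.086,"ty": 0.001,"tz": 0,"yaw": 0.075,"grip": 0.6},
  ],
)

```text
time: 11.05
tool_pos: [0.5324, 0.0978, 0.041]
tool_rot: [-3.141, 0.0, 1.483]
contact_force: [-0.2, 1.3, 1.4]
opening: 0.0766
```

apply_moves(
  force=8,
  plan=[
    {"tx": -0.004,"ty": 0,"tz": 0,"yaw": 0,"grip": 0.6},
    {"tx": -0.008,"ty": 0,"tz": 0,"yaw": 0,"grip": 0.6},
    {"tx": -0.009,"ty": 0,"tz": 0,"yaw": 0,"grip": 0.6},
    {"tx": -0.009,"ty": 0,"tz": 0,"yaw": 0,"grip": 0.6},
  ],
)

```text
time: 11.55
tool_pos: [0.5316, 0.0898, 0.0411]
tool_rot: [-3.141, -0.0, 1.484]
contact_force: [-0.8, 0.3, -0.7]
opening: 0.0766
```

```bash
python3 go.py 0.533 0.0896 0.0385 1.484;python3 - <<'E'
from m import *
p,d=robot.read_camera('wrist'); save('w4.png',p)
p,d=robot.read_camera('scene'); save('scene4.png',cv2.resize(p[130:260,200:360],None,fx=4.5,fy=4.5,interpolation=2))
E
```

```text
t 11.55 pos [0.5316 0.0898 0.0411] rot [-3.141 -0.     1.484] F [-0.8  0.3 -0.7] op 0.0766
shift [-0.0001  0.0014  0.0026] yaw -0.0
```

View pics/w4.png

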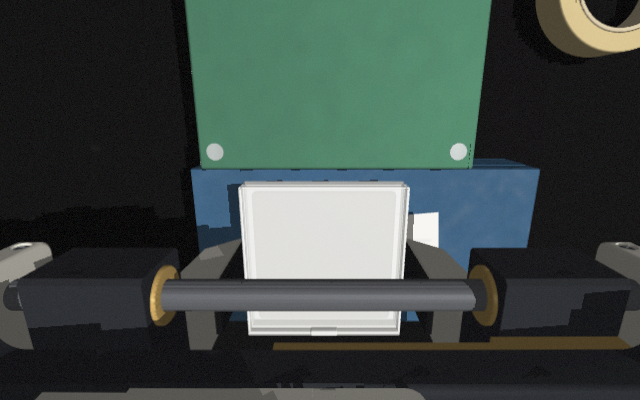

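View pics/scene4.png

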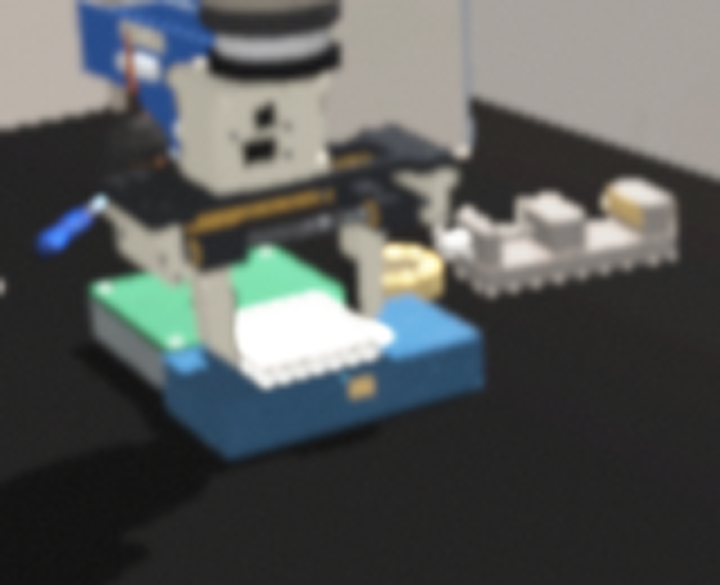

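```bash
python3 - <<'E'
from m import *
s=np.array([np.cos(1.484),np.sin(1.484)])
for nm,px,z in [('step front',[[250,167],[440,167]],.037),('case rear',[[250,182.5],[400,182.5]],.0515),('case front top',[[260,328],[390,328]],.0515),('case front bot?',[[260,335],[390,335]],.038)]:
    P=on_plane('wrist',px,z)[:,:2]; print(nm,P.round(4).tolist(),(P@s).round(4))
print('tcp',np.array(robot.observe()['tool_pos'])[:2]@s)
E
```

```text
step front [[0.5005, 0.138], [0.5905, 0.1302]] [0.1808 0.1809]
case rear [[0.5028, 0.1334], [0.5683, 0.1277]] [0.1765 0.1765]
case front top [[0.4971, 0.0597], [0.5615, 0.0542]] [0.1026 0.1026]
case front bot? [[0.4928, 0.046], [0.5635, 0.0398]] [0.0885 0.0885]
tcp 0.1356221640442765
```

The wrist picture puts the case's rear edge 4.4 mm clear of the step front and parallel to it. I move it 1 mm more, lower it 3 mm and open slowly.

apply_moves(
  force=8,
  plan=[
    {"tx": -0.001,"ty": 0,"tz": 0.001,"yaw": 0,"grip": 0.6},
    {"tx": -0.001,"ty": 0,"tz": 0.002,"yaw": 0,"grip": 0.6},
    {"tx": -0.001,"ty": 0,"tz": 0.003,"yaw": 0,"grip": 0.6},
    {"tx": -0.001,"ty": 0,"tz": 0.003,"yaw": 0,"grip": 0.6},
    {"tx": -0.001,"ty": 0,"tz": 0.003,"yaw": 0,"grip": 0.68},
    {"tx": -0.001,"ty": 0,"tz": 0.003,"yaw": 0,"grip": 0.75},
    {"tx": -0.001,"ty": 0,"tz": 0.003,"yaw": 0,"grip": 0.9},
    {"tx": -0.001,"ty": 0,"tz": 0.003,"yaw": 0,"grip": 1},
  ],
)

```text
time: 12.65
tool_pos: [0.5316, 0.0887, 0.0381]
tool_rot: [-3.141, -0.0, 1.484]
contact_force: [-0.7, 1.0, -0.9]
opening: 0.0905
```

apply_moves(
  plan=[
    {"tx": 0,"ty": 0,"tz": 0,"yaw": 0,"grip": 1},
    {"tx": 0,"ty": 0,"tz": -0.01,"yaw": 0,"grip": 1},
    {"tx": 0,"ty": 0,"tz": -0.03,"yaw": 0,"grip": 1},
    {"tx": 0,"ty": 0,"tz": -0.07,"yaw": 0,"grip": 1},
    {"tx": -0.05,"ty": 0,"tz": -0.12,"yaw": 0,"grip": 1},
    {"tx": -0.1,"ty": 0,"tz": -0.15,"yaw": 0,"grip": 1},
    {"tx": -0.155,"ty": -0.01,"tz": -0.15,"yaw": 0,"grip": 1},
    {"tx": -0.21,"ty": -0.02,"tz": -0.15,"yaw": 0,"grip": 1},
  ],
)

```text
time: 13.65
tool_pos: [0.4932, -0.1205, 0.1898]
tool_rot: [3.139, 0.001, 1.484]
contact_force: [-0.1, 0.7, 0.8]
opening: 0.092
```

```bash
python3 go.py 0.466 -0.277 0.15 1.484;python3 - <<'E'
from meas import *
segs('5')
p,d=robot.read_camera('scene'); save('scene5.png',cv2.resize(p[130:260,200:360],None,fx=4.5,fy=4.5,interpolation=2))
E
```

```text
t 13.65 pos [ 0.4932 -0.1205  0.1898] rot [3.139e+00 1.000e-03 1.484e+00] F [-0.1  0.7  0.8] op 0.092
shift [-0.1582 -0.0136  0.0398] yaw 0.0
green [547.1 194.8 126.8 132.9  85.1]
blue [539.6 152.3 211.7 136.6  84.7]
blue [602.4  84.3  87.7  69.8  85. ]
white [457.  -77.   17.1  51.1  89.4]
white [542.   87.   81.  100.8  85.1]
white [661.7 200.7  61.3  27.4  89.6]
```

View pics/top_5.png

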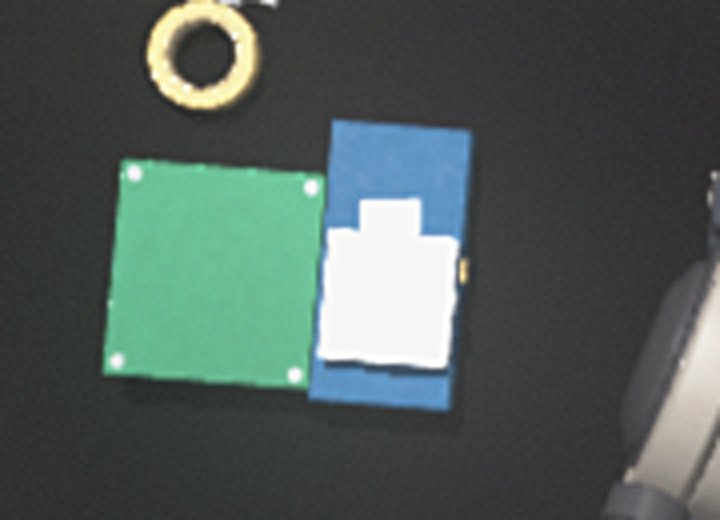

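View pics/scene5.png

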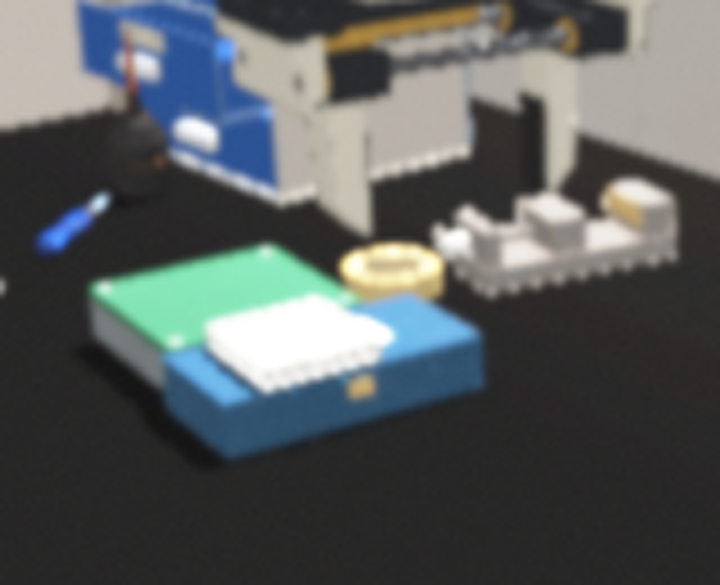

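The case lies flat and square on the box, clear of the step (crop cols 320–458, rows 230–370). The box is still flush. Next I look at the rotor.

apply_moves(
  plan=[
    {"tx": -0.055,"ty": -0.002,"tz": 0,"yaw": 0,"grip": 1},
    {"tx": -0.11,"ty": -0.004,"tz": 0,"yaw": 0,"grip": 1},
    {"tx": -0.16,"ty": -0.006,"tz": 0,"yaw": 0,"grip": 1},
    {"tx": -0.2,"ty": -0.008,"tz": 0,"yaw": 0,"grip": 1},
    {"tx": -0.221,"ty": -0.009,"tz": 0.02,"yaw": 0,"grip": 1},
    {"tx": -0.221,"ty": -0.009,"tz": 0.02,"yaw": 0,"grip": 1},
    {"tx": -0.221,"ty": -0.009,"tz": 0.02,"yaw": 0,"grip": 1},
  ],
)

```text
time: 14.62
tool_pos: [0.4655, -0.3365, 0.1677]
tool_rot: [-3.141, -0.001, 1.485]
contact_force: [0.5, -0.2, -0.1]
opening: 0.0916
```

```bash
python3 - <<'E'
from m import *
s=robot.observe(); c=cal('wrist'); p,d=robot.read_camera('wrist'); save('w6.png',p)
print(s['tool_pos'],s['tool_rot'])
for l in ['rotor']:
  for r in robot.outline_of(l,'wrist')[:2]: 
    q=cloud('wrist',d,c)[r['region']]; q=q[~np.isnan(q[:,0])]; top=q[q[:,2]>.033]
    print(r['pixel'],r['confidence'],len(q),'rect',fit('wrist',r['region'],.037,c),'top mid',((top.min(0)+top.max(0))/2).round(4),(top.max(0)-top.min(0)).round(4),top.mean(0).round(4))
for r in robot.tip_of('rotor_center','wrist')[:2]: print('tip',r['pixel'],r['confidence'],on_plane('wrist',r['pixel'][::-1],.0185,c).round(4))
E
```

```text
[ 0.46549163 -0.33652751  0.16772359] [-3.14069958e+00 -1.45175719e-03  1.48485295e+00]
[129.6, 331.9] 0.74 1799 rect [ 466.9 -279.2   42.3   42.3   44.8] top mid [ 0.4664 -0.28    0.0367] [0.0415 0.0421 0.0073] [ 0.4665 -0.2794  0.0364]
tip [124.4, 319.0] 0.76 [[ 0.4663 -0.2783  0.0185]]
```

View pics/w6.png

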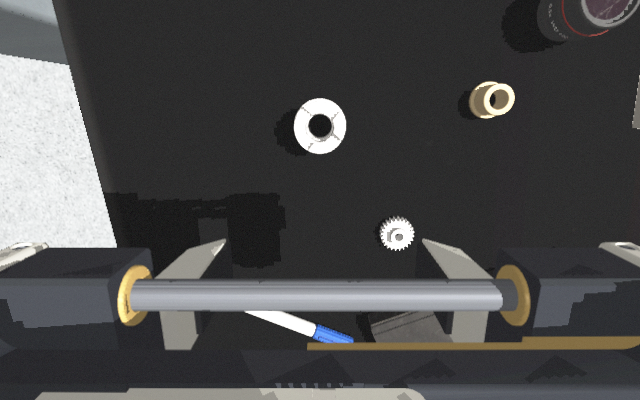

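The rotor is at (row 126, col 320) with its slots on the diagonals, so the jaws close on solid body. The outline, depth and network point agree within 2 mm.

```bash
python3 go.py 0.4665 -0.2795 0.012 1.484
```

```text
t 14.78 pos [ 0.4659 -0.337   0.1686] rot [3.141 0.    1.485] F [-0.3  0.   0.5] op 0.0917
shift [ 0.0573 -0.0043  0.1566] yaw 0.001
```

apply_moves(
  plan=[
    {"tx": 0.03,"ty": -0.002,"tz": 0.02,"yaw": 0,"grip": 1},
    {"tx": 0.05,"ty": -0.004,"tz": 0.05,"yaw": 0,"grip": 1},
    {"tx": 0.057,"ty": -0.004,"tz": 0.08,"yaw": 0,"grip": 1},
    {"tx": 0.057,"ty": -0.004,"tz": 0.105,"yaw": 0,"grip": 1},
    {"tx": 0.057,"ty": -0.004,"tz": 0.13,"yaw": 0,"grip": 1},
    {"tx": 0.057,"ty": -0.004,"tz": 0.146,"yaw": 0,"grip": 1},
    {"tx": 0.057,"ty": -0.004,"tz": 0.154,"yaw": 0,"grip": 1},
    {"tx": 0.057,"ty": -0.004,"tz": 0.154,"yaw": 0,"grip": 1},
  ],
)

```text
time: 15.78
tool_pos: [0.4663, -0.2809, 0.0142]
tool_rot: [-3.142, -0.0, 1.484]
contact_force: [0.4, -0.6, -0.1]
opening: 0.0914
```

```bash
python3 go.py 0.4665 -0.2795 0.012 1.484
```

```text
t 15.78 pos [ 0.4663 -0.2809  0.0142] rot [-3.142 -0.     1.484] F [ 0.4 -0.6 -0.1] op 0.0914
shift [0.0014 0.     0.0022] yaw -0.0
```

apply_moves(
  force=25,
  plan=[
    {"tx": 0.001,"ty": 0,"tz": 0.003,"yaw": 0,"grip": 0.6},
    {"tx": 0.001,"ty": 0,"tz": 0.003,"yaw": 0,"grip": 0.2},
    {"tx": 0.001,"ty": 0,"tz": 0.003,"yaw": 0,"grip": 0.0},
    {"tx": 0.001,"ty": 0,"tz": 0.003,"yaw": 0,"grip": -0.1},
    {"tx": 0.001,"ty": 0,"tz": 0.003,"yaw": 0,"grip": -0.2},
    {"tx": 0.001,"ty": 0,"tz": 0.003,"yaw": 0,"grip": -0.3},
    {"tx": 0.001,"ty": 0,"tz": 0.003,"yaw": 0,"grip": -0.3},
    {"tx": 0.001,"ty": 0,"tz": 0.003,"yaw": 0,"grip": -0.3},
  ],
)

```text
time: 16.77
tool_pos: [0.4664, -0.28, 0.0112]
tool_rot: [3.141, 0.0, 1.484]
contact_force: [0.1, -0.1, -0.0]
opening: 0.0442
```

```bash
python3 go.py 0.5314 0.0867 0.063 1.484
```

```text
t 16.77 pos [ 0.4664 -0.28    0.0112] rot [3.141 0.    1.484] F [ 0.1 -0.1 -0. ] op 0.0442
shift [ 0.371   0.0329 -0.0518] yaw -0.0
```

apply_moves(
  force=25,
  plan=[
    {"tx": 0,"ty": 0,"tz": -0.008,"yaw": 0,"grip": -0.3},
    {"tx": 0,"ty": 0,"tz": -0.025,"yaw": 0,"grip": -0.3},
    {"tx": 0,"ty": 0,"tz": -0.05,"yaw": 0,"grip": -0.3},
    {"tx": 0,"ty": 0,"tz": -0.08,"yaw": 0,"grip": -0.3},
    {"tx": 0.0,"ty": 0,"tz": -0.1,"yaw": 0,"grip": -0.3},
    {"tx": 0.02,"ty": 0.002,"tz": -0.11,"yaw": 0,"grip": -0.3},
    {"tx": 0.05,"ty": 0.004,"tz": -0.11,"yaw": 0,"grip": -0.3},
    {"tx": 0.085,"ty": 0.008,"tz": -0.11,"yaw": 0,"grip": -0.3},
  ],
)

```text
time: 17.77
tool_pos: [0.4811, -0.1941, 0.1209]
tool_rot: [-3.14, -0.001, 1.483]
contact_force: [0.1, -0.1, -2.7]
opening: 0.0439
```

apply_moves(
  force=25,
  plan=[
    {"tx": 0.04,"ty": 0.003,"tz": 0,"yaw": 0,"grip": -0.3},
    {"tx": 0.08,"ty": 0.007,"tz": 0,"yaw": 0,"grip": -0.3},
    {"tx": 0.12,"ty": 0.011,"tz": 0,"yaw": 0,"grip": -0.3},
    {"tx": 0.16,"ty": 0.014,"tz": 0,"yaw": 0,"grip": -0.3},
    {"tx": 0.2,"ty": 0.018,"tz": 0,"yaw": 0,"grip": -0.3},
    {"tx": 0.235,"ty": 0.021,"tz": 0,"yaw": 0,"grip": -0.3},
    {"tx": 0.26,"ty": 0.023,"tz": 0,"yaw": 0,"grip": -0.3},
    {"tx": 0.275,"ty": 0.024,"tz": 0,"yaw": 0,"grip": -0.3},
  ],
)

```text
time: 18.77
tool_pos: [0.5285, 0.0779, 0.1208]
tool_rot: [-3.14, -0.0, 1.486]
contact_force: [-0.6, -0.2, -3.0]
opening: 0.044
```

```bash
python3 go.py 0.5314 0.0867 0.063 1.484;  python3 - <<'E'
from m import *
p,d=robot.read_camera('wrist'); save('w7.png',p)
p,d=robot.read_camera('scene'); save('scene7.png',cv2.resize(p[100:260,200:400],None,fx=3.7,fy=3.7,interpolation=2))
E
```

```text
t 18.77 pos [0.5285 0.0779 0.1208] rot [-3.14  -0.     1.486] F [-0.6 -0.2 -3. ] op 0.044
shift [0.009  0.0022 0.0578] yaw 0.002
```

View pics/w7.png

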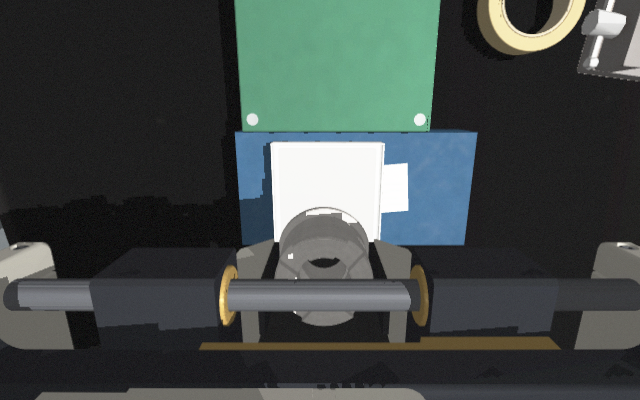

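View pics/scene7.png

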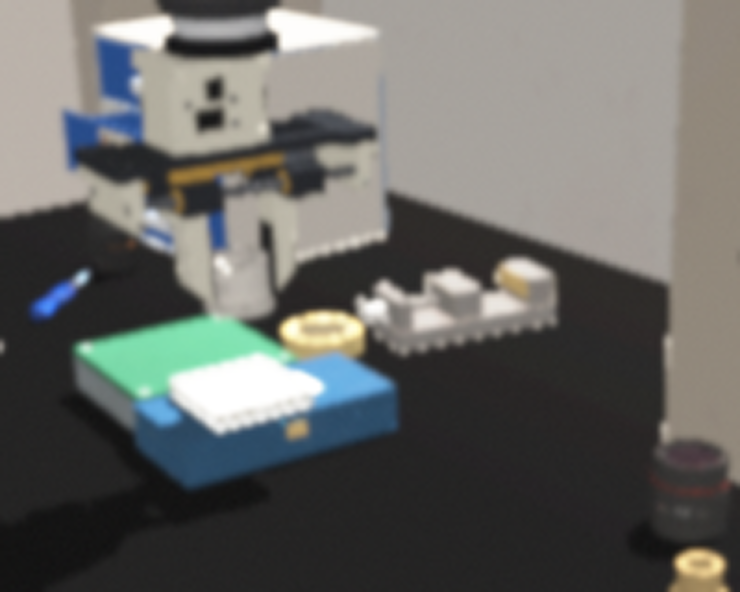

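The rotor is held upright above the case, and the box and case haven't moved. I lower it slowly.

apply_moves(
  force=25,
  plan=[
    {"tx": 0.006,"ty": 0.002,"tz": 0.008,"yaw": 0.002,"grip": -0.3},
    {"tx": 0.009,"ty": 0.002,"tz": 0.02,"yaw": 0.002,"grip": -0.3},
    {"tx": 0.009,"ty": 0.002,"tz": 0.032,"yaw": 0.002,"grip": -0.3},
    {"tx": 0.009,"ty": 0.002,"tz": 0.042,"yaw": 0.002,"grip": -0.3},
    {"tx": 0.009,"ty": 0.002,"tz": 0.049,"yaw": 0.002,"grip": -0.3},
    {"tx": 0.009,"ty": 0.002,"tz": 0.054,"yaw": 0.002,"grip": -0.3},
    {"tx": 0.009,"ty": 0.002,"tz": 0.056,"yaw": 0.002,"grip": -0.3},
    {"tx": 0.009,"ty": 0.002,"tz": 0.056,"yaw": 0.002,"grip": -0.3},
  ],
)

```text
time: 19.88
tool_pos: [0.5323, 0.0847, 0.0653]
tool_rot: [3.141, -0.0, 1.482]
contact_force: [-0.5, -0.7, -3.0]
opening: 0.0441
```

```bash
python3 go.py 0.5314 0.0867 0.0597 1.484
```

```text
t 19.88 pos [0.5323 0.0847 0.0653] rot [ 3.141 -0.     1.482] F [-0.5 -0.7 -3. ] op 0.0441
shift [ 0.0019 -0.0011  0.0056] yaw -0.002
```

apply_moves(
  force=25,
  plan=[
    {"tx": 0.002,"ty": -0.001,"tz": 0.001,"yaw": 0,"grip": -0.3},
    {"tx": 0.002,"ty": -0.001,"tz": 0.002,"yaw": 0,"grip": -0.3},
    {"tx": 0.002,"ty": -0.001,"tz": 0.003,"yaw": 0,"grip": -0.3},
    {"tx": 0.002,"ty": -0.001,"tz": 0.0035,"yaw": 0,"grip": -0.3},
    {"tx": 0.002,"ty": -0.001,"tz": 0.004,"yaw": 0,"grip": -0.3},
    {"tx": 0.002,"ty": -0.001,"tz": 0.0045,"yaw": 0,"grip": -0.3},
  ],
)

```text
time: 20.62
tool_pos: [0.5315, 0.0867, 0.0607]
tool_rot: [3.142, -0.0, 1.482]
contact_force: [-0.5, -0.2, -2.7]
opening: 0.0441
```

apply_moves(
  force=25,
  plan=[
    {"tx": 0,"ty": 0,"tz": 0.0004,"yaw": 0,"grip": -0.3},
    {"tx": 0,"ty": 0,"tz": 0.0004,"yaw": 0,"grip": -0.3},
  ],
)

```text
time: 20.88
tool_pos: [0.5314, 0.0867, 0.0606]
tool_rot: [3.141, -0.0, 1.482]
contact_force: [-1.7, -0.5, 2.3]
opening: 0.0439
```

apply_moves(
  force=25,
  plan=[
    {"tx": 0,"ty": 0,"tz": 0.0004,"yaw": 0,"grip": -0.3},
    {"tx": 0,"ty": 0,"tz": 0.0004,"yaw": 0,"grip": -0.3},
  ],
)

```text
time: 21.12
tool_pos: [0.5315, 0.0867, 0.0606]
tool_rot: [3.141, -0.0, 1.482]
contact_force: [-3.6, -0.3, 6.3]
opening: 0.0443
```

The rotor is in contact (Fz went from -3 to +6 N). I ease back a touch, open, let it settle and rise.

apply_moves(
  force=10,
  plan=[
    {"tx": 0,"ty": 0,"tz": -0.0006,"yaw": 0,"grip": -0.3},
    {"tx": 0,"ty": 0,"tz": -0.0006,"yaw": 0,"grip": -0.02},
    {"tx": 0,"ty": 0,"tz": -0.0006,"yaw": 0,"grip": 0.05},
    {"tx": 0,"ty": 0,"tz": -0.0006,"yaw": 0,"grip": 0.2},
    {"tx": 0,"ty": 0,"tz": -0.0006,"yaw": 0,"grip": 0.5},
    {"tx": 0,"ty": 0,"tz": -0.0006,"yaw": 0,"grip": 0.8},
    {"tx": 0,"ty": 0,"tz": -0.0006,"yaw": 0,"grip": 0.8},
  ],
)

```text
time: 22.0
tool_pos: [0.5315, 0.0867, 0.0605]
tool_rot: [3.142, -0.0, 1.482]
contact_force: [-0.3, -1.1, -0.2]
opening: 0.0798
```

apply_moves(
  plan=[
    {"tx": 0,"ty": 0,"tz": 0,"yaw": 0,"grip": 0.8},
    {"tx": 0,"ty": 0,"tz": -0.01,"yaw": 0,"grip": 0.8},
    {"tx": 0,"ty": 0,"tz": -0.03,"yaw": 0,"grip": 0.8},
    {"tx": 0,"ty": 0,"tz": -0.06,"yaw": 0,"grip": 0.8},
    {"tx": 0,"ty": 0,"tz": -0.1,"yaw": 0,"grip": 0.8},
    {"tx": -0.05,"ty": 0,"tz": -0.14,"yaw": 0,"grip": 0.8},
    {"tx": -0.1,"ty": 0,"tz": -0.15,"yaw": 0,"grip": 0.8},
    {"tx": -0.16,"ty": 0,"tz": -0.15,"yaw": 0,"grip": 0.8},
  ],
)

```text
time: 23.0
tool_pos: [0.5177, -0.0739, 0.2128]
tool_rot: [3.137, 0.001, 1.483]
contact_force: [1.3, 0.1, -0.3]
opening: 0.0822
```

apply_moves(
  plan=[
    {"tx": -0.04,"ty": 0,"tz": 0,"yaw": 0,"grip": 0.8},
    {"tx": -0.06,"ty": 0,"tz": 0,"yaw": 0,"grip": 0.8},
    {"tx": -0.06,"ty": 0,"tz": 0,"yaw": 0,"grip": 0.8},
  ],
)

```text
time: 23.38
tool_pos: [0.5119, -0.1329, 0.2107]
tool_rot: [3.141, -0.0, 1.48]
contact_force: [-0.7, 0.7, -0.3]
opening: 0.0828
```

```bash
python3 - <<'E'
from meas import *
segs('8')
p,d=robot.read_camera('scene'); save('scene8.png',cv2.resize(p[130:260,200:360],None,fx=4.5,fy=4.5,interpolation=2))
p,d=robot.read_camera('top'); C=cloud('top',d)
q=C[165:275,170:330].reshape(-1,3); q=q[~np.isnan(q[:,0])]
b=q[(q[:,2]>.075)&(q[:,2]<.1)]; print('rotor top',len(b),((b.min(0)+b.max(0))/2).round(4),np.median(b,0).round(4))
b=q[(q[:,2]>.044)&(q[:,2]<.053)&(q[:,1]<.14)&(q[:,1]>.03)]; print('case top',len(b),((b.min(0)+b.max(0))/2).round(4),np.median(b[:,2]).round(4))
for l,z in [('rotor',.0855),('gear',.016),('bushing',.024),('tape_roll',.019),('objective',.052)]:
    r=robot.outline_of(l,'top')
    if r: print(l,r[0]['confidence'],fit('top',r[0]['region'],z))
s=robot.observe();print(s['time'],s['tool_pos'],s['contact_force'])
E
```

```text
green [547.2 195.  126.9 132.7  85. ]
blue [539.6 152.2 211.5 136.7  84.8]
blue [602.6  84.4  87.6  69.8  84.7]
white [542.   87.   81.1 100.8  85.1]
white [661.7 200.5  60.9  27.4  89.6]
rotor top 205 [0.5319 0.0867 0.0838] [0.5319 0.0865 0.0854]
case top 743 [0.5328 0.0895 0.0485] 0.049
rotor 0.51 [533.   83.2  48.4  43.7  89.5]
gear 0.5 [ 532.1 -386.3   32.5   29.8   89.5]
bushing 0.64 [ 617.8 -265.9   27.9   29.9   44.3]
tape_roll 0.93 [683.8 206.5  65.5  64.8  44.6]
objective 0.59 [ 678.9 -200.5   47.7   53.2   44.3]
23.775 [ 0.51203084 -0.13155119  0.21051323] [ 0.4910881  -0.61475184  0.67366351]
```

View pics/top_8.png

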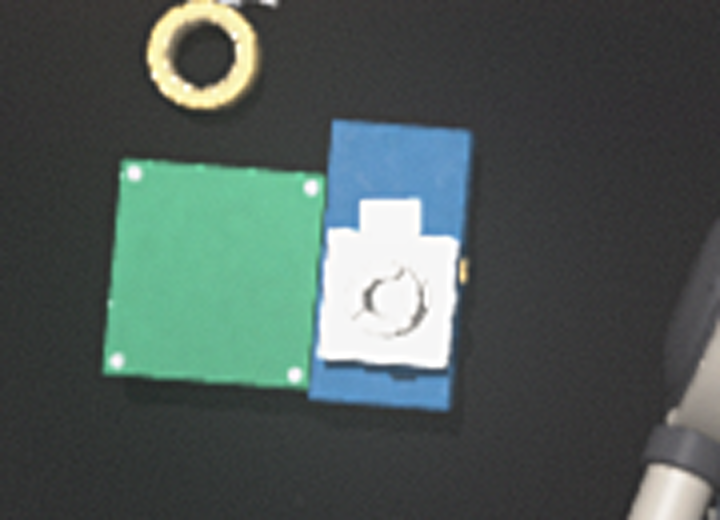

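View pics/scene8.png

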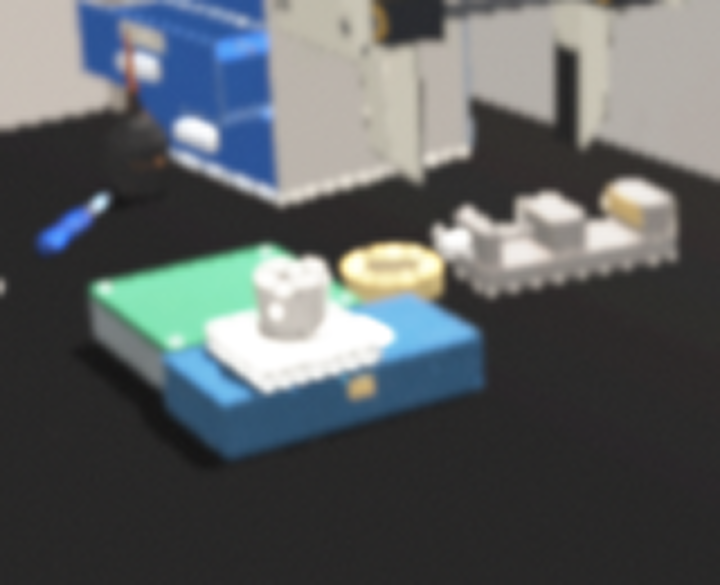

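The rotor stands upright in the middle of the case with its top at 85.4 mm, and the box and case poses are unchanged. The other pieces are where they were, and the arm is clear. I hand in.

```bash
python3 -c "
from cell import robot
print(robot.hand_in())"
```

```text
the job is handed in; nothing more can be done
None
```

The stack is built and handed in at about 24 s of the 61 s; the hand-in returned no verdict.

- **Box:** I pushed it square with both open fingers until the contact force rose to 19 N with no further travel. It sits flush along the step's front. Its outline angle (84–85°) matches the step's 85° within about 0.02 rad.
- **Case:** I gripped it lightly by its sides, dragged it level off the step, turned it square, lowered it 3 mm and let go. It lies flat with its top at 49 mm, where 48.5 mm is expected. It sits about 1.5 to 3 mm from the box origin on the latch side, within the limits of -9 to +6 mm.
- **Rotor:** I set it down at about 6 N contact force and released it. It stands upright with its top at 85.4 mm (85.5 mm expected), within about 3 mm of the case's middle.
- **Other pieces:** the gear, bushing, tape roll and objective all measured within 2 mm of where they started. The arm was clear of everything at hand-in.

**Disagreements:**
- The wrist and top cameras differed by 1 to 3 mm on where the case sits along the step direction; either value is inside the limit.
- At the last look, the network's rotor outline put it about 3.5 mm from the depth reading. That is also inside the 18 mm limit.

The first move call was refused for missing keys and moved nothing.

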